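# Find the pitch of a bar-stool spindle with comb leaves

### The job

A bar stool needs a new seat nut: find the thread pitch of its spindle in the cradle. Try the comb leaves from the tray against the thread, lying flat on the cradle's land, gently, feeling along it and never forcing them. Press the one that seats fully home with a light steady push (about 8 N) to prove the fit and leave it meshed there, square to the thread and near its middle, the other two lying flat in the tray; leave everything else where it is.

Things in the scene. Friction and masses are not known exactly. Their poses are not given: they have to be found in the camera images.
- cradle: beech holding board, 150 (x) x 220 (y) x 30 mm, fixed. Origin: underside centre; -x faces the robot. A channel along y (centre line at x = +30 mm) holds one stool spindle, clipped fast at both ends (clips to 54 mm, at y = +-93). Between it and the -x edge is a flat land, 89 mm deep, its top 30 mm above the worktop: a leaf lies flat on it, comb to +x, and slides against the thread
- thread_front (a point): crest line of the cradled thread on the side facing the robot: x = +15, y = 0, z = +36 mm in the cradle's frame, axes as the cradle's. A matching leaf fully home has its comb point at this x; a wrong one stops 3.2 mm short (tips on crests) wherever it is tried. Where a groove lies along y is not known and differs each time: search along y, up to one pitch
- rack: smaller beech board behind (+x of) the cradle, 110 x 200 x 30 mm, fixed, with the two other spindles; not part of the job. Origin: underside centre
- tray: shallow aluminium tray, 110 (x) x 226 (y) mm outside, walls 4 mm thick and 14 mm high, floor 4 mm thick, fixed. Origin: underside centre. The three leaves lie in it side by side, 68 mm apart in y, combs to about +x
- leaf_yellow: yellow plastic pitch-comb leaf, 35 g, 12 mm thick, lying flat, T-shaped. Origin: underside, below the middle of its handle. Handle 12 mm wide in y, x -23 to +19 mm: grip it across y from above, TCP about 22 mm above the underside. Comb head 46 mm wide in y, x +18 to the tooth roots at +30; teeth 3.2 mm longer, all along the +x edge, tips at +33.2. Pitch not known
- leaf_orange: orange plastic pitch-comb leaf, 35 g, 12 mm thick, lying flat, T-shaped. Origin: underside, below the middle of its handle. Handle 12 mm wide in y, x -23 to +19 mm: grip it across y from above, TCP about 22 mm above the underside. Comb head 46 mm wide in y, x +18 to the tooth roots at +30; teeth 3.2 mm longer, all along the +x edge, tips at +33.2. Pitch not known
- leaf_green: green plastic pitch-comb leaf, 35 g, 12 mm thick, lying flat, T-shaped. Origin: underside, below the middle of its handle. Handle 12 mm wide in y, x -23 to +19 mm: grip it across y from above, TCP about 22 mm above the underside. Comb head 46 mm wide in y, x +18 to the tooth roots at +30; teeth 3.2 mm longer, all along the +x edge, tips at +33.2. Pitch not known
- comb_yellow (a point): middle of the comb of the yellow leaf, at the tooth roots, half-way through the plate's thickness: x = +30, y = 0, z = +6 mm in the leaf's frame
- comb_orange (a point): middle of the comb of the orange leaf, at the tooth roots, half-way through the plate's thickness: x = +30, y = 0, z = +6 mm in the leaf's frame
- comb_green (a point): middle of the comb of the green leaf, at the tooth roots, half-way through the plate's thickness: x = +30, y = 0, z = +6 mm in the leaf's frame
- spindle_1: steel bar-stool spindle, 30 mm over the crests, 140 mm threaded, lying along y, fixed. Origin: underside, mid-length. V grooves 3.6 mm deep. Pitches 5, 6 and 7 mm, as the leaves have; which has which is not known. One lies in the cradle (origin within 40 mm of the cradle's), two in the rack. Over 18 N between leaf and thread is forcing it; under 4 N proves no fit
- spindle_2: steel bar-stool spindle, 30 mm over the crests, 140 mm threaded, lying along y, fixed. Origin: underside, mid-length. V grooves 3.6 mm deep. Pitches 5, 6 and 7 mm, as the leaves have; which has which is not known. One lies in the cradle (origin within 40 mm of the cradle's), two in the rack. Over 18 N between leaf and thread is forcing it; under 4 N proves no fit
- spindle_3: steel bar-stool spindle, 30 mm over the crests, 140 mm threaded, lying along y, fixed. Origin: underside, mid-length. V grooves 3.6 mm deep. Pitches 5, 6 and 7 mm, as the leaves have; which has which is not known. One lies in the cradle (origin within 40 mm of the cradle's), two in the rack. Over 18 N between leaf and thread is forcing it; under 4 N proves no fit
- mug: blue mug, 82 mm wide, 95 mm tall, stands at the left; leave alone. Origin: underside centre
- spice_jar: amber glass spice jar with a red lid, 48 mm wide, 100 mm tall; leave alone. Origin: underside centre
- screwdriver: screwdriver lying on the worktop, about 200 mm long; leave alone. Origin: underside, mid-length
- seat_nut: the stool's worn flanged black plastic seat nut, 68 mm wide, 34 mm tall, lying near the robot on the right; leave alone. Origin: underside centre
- wooden_spoon: wooden spoon lying at the left; leave alone. Origin: underside, mid-length
Not all that is in view belongs to the job. Several things have the shape of the leaf_yellow; the one meant has the colours described above.

How it is judged:
By the outcome, as a careful person would: the job done as asked, in the order asked, and still so for the second after the job is handed in, with the robot touching nothing.
It also fails if it takes over 72 s, if anything falls off the work surface, if the arm or the gripper's body presses on something with over 40 N, if the wrist force passes 120 N, or if a joint passes its speed limit or range.

### The arm

A 7-joint arm with a two-finger parallel gripper is mounted at the origin on the work surface. World frame = base frame: x ahead of the robot, y to its left, z up, the work surface at z = 0. Lengths are in mm, angles in rad, forces in N, time in s.
With the tool pointing down it reaches from about 350 to 900 mm from the base axis. Payload 19.9 kg.
Tool frame: the origin (TCP) lies between the finger pads, 19 mm behind the fingertips; this is the grasp point; z points along the fingers, y is the line along which they close (so a half turn about z gives the same grasp; the last joint's range is limited). The gripper opens to 94 mm and grips with 3 to 60 N. Pads are 16 mm wide; open, the fingers measure 119 mm over their backs; the gripper's body (75 mm by 177 mm) begins 78 mm behind the grasp point.
Start: joints at [1.155, 0.417, -0.01, 1.614, 0.005, 1.111, -0.053], TCP at [228.797, -581.595, 224.225] pointing down, gripper open.
Joint ranges: [-2.81, 2.81], [-0.39, 2.02], [-1.27, 1.25], [0.06, 2.57], [-1.19, 4.33], [0.19, 2], [-2.82, 2.82]. Speed limits (rad/s): [1.89, 1.89, 2.39, 2.39, 3.01, 3.01, 3.01].

### API

Orientations are given as a rotation vector (axis times angle).
In Python, from rig import bot gives the robot as it stands. Calls block until the motion is done:
- bot.move_pose(position, orientation): joint-space move of the TCP to a pose.
- bot.servo_line(position, vel=150, rotation=None, stop_force=None): straight line of the TCP; rotation=None keeps the orientation; vel is the mean speed in mm/s. With stop_force (N) it stops when the force on the tool has changed by that much, and returns True; else False.
- bot.move_j(angles): joint-space move.
- bot.let_go() and bot.clamp(effort=None): open the fingers fully, or close them until they stop; effort is the grip in N (None keeps the last).
- bot.hold(seconds).
- bot.inverse_kinematics(position, orientation): joint angles nearest the present ones, or None.
- bot.grab_frame(name): name is "scene" or "top"; returns a dict with "img" (480x640x3 uint8, blue, green, red), "fx", "fy", "cx", "cy" (pixels), "R" (3x3) and "t" (3): a world point X has camera coordinates R X + t. Camera axes: x right, y down, z forward; pixel columns grow to the right and rows downward; lengths in mm; the calibration is good to about 2 mm. A picture is of the moment at which its call begins. There is no depth.
A pose or a line that the arm cannot do raises bot.PlanningError and nothing moves.
- bot.close_job(): hands the job in; it is judged then, once.
Readings, each from a call of its own:
- bot.get_t(): time.
- bot.get_joint_positions(): joint angles.
- bot.get_dq(): joint speeds.
- bot.get_tau(): joint torques, N m.
- bot.get_tcp_pos(): TCP position.
- bot.get_eef_rot(): TCP orientation.
- bot.get_contact_force(): force on the tool from outside, world axes, zero at the start.
- bot.get_moment(): the same for the moment, N m.
- bot.get_grip_width(): finger opening in mm.
- bot.get_finger_force(): force on a finger pad.
Only numpy, scipy, OpenCV 4.12 (cv2) and the standard library are available. Lean on these libraries where they do the work, as an engineer would, in place of code of your own. Each camera call takes 0.05 s, during which the arm holds its last target. There are 200 camera calls.

## Working session

There is one attempt and no reset: what is moved stays moved. The work goes in short steps, each a Python script; the robot and the scene stay as the last script left them, time stands still between calls to the robot, and variables do not carry over. Pictures are saved under pics/ and viewed, at most 10 in all, crops included, and the job is handed in when it is done.

```bash
mkdir -p pics; ls; python3 - <<'E'
from rig import bot
import cv2
for n in("scene","top"):
    f=bot.grab_frame(n); cv2.imwrite(f"pics/{n}0.png",f["img"]); print(n,f["fx"],f["fy"],f["cx"],f["cy"],f["R"],f["t"])
print(bot.get_t(),bot.get_eef_rot(),bot.get_contact_force())
E
```

```text
pics
scene 620.6502281427519 620.6502281427519 330.6288492610677 241.2601002437611 [[ 0.72656004  0.68706161 -0.00754013]
 [ 0.50725915 -0.54375836 -0.66859181]
 [-0.46346377  0.48194729 -0.74359138]] [-453.36273835 -271.46765154 2129.94597098]
top 512.6640539881575 512.6640539881575 321.9773076134833 239.53558311464727 [[ 1.73460723e-02 -9.99849331e-01  6.55299123e-04]
 [-9.82923282e-01 -1.71725048e-02 -1.83212793e-01]
 [ 1.83196441e-01  2.53391358e-03 -9.83073061e-01]] [  -5.43505361  598.86994731 1172.66780316]
0.1 [-3.08556679e+00 -5.85145643e-01  4.23795202e-04] [ 0.98621437 -0.16076998 -0.12959354]
```

View pics/top0.png

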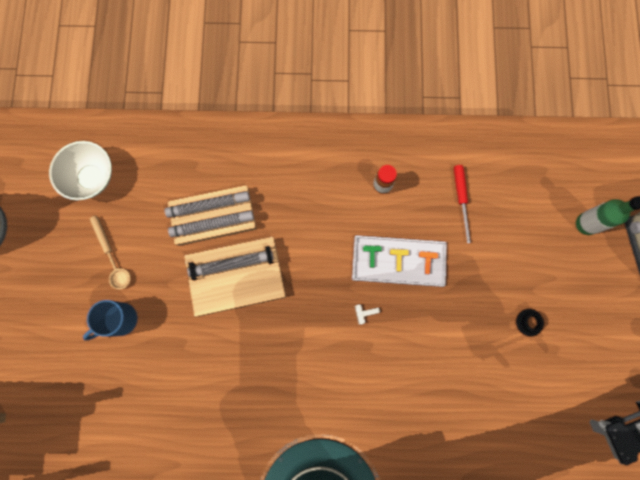

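View pics/scene0.png

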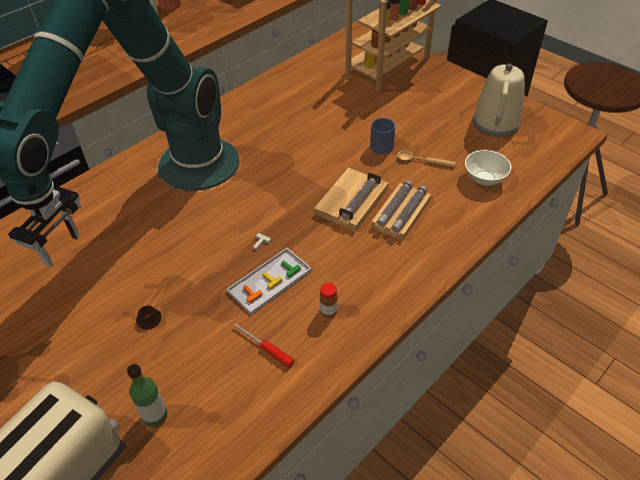

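The top view shows four T-shapes: green (373,255), yellow (400,259), orange (429,262), and a white one outside the tray at (365,313), which is a decoy. I want the three coloured ones in the tray. Next I'll check them in close crops.

```bash
python3 - <<'E'
import cv2,numpy as np
im=cv2.imread("pics/top0.png")
def crop(x0,y0,w,h,s,n):
    c=cv2.resize(im[y0:y0+h,x0:x0+w],None,fx=s,fy=s,interpolation=cv2.INTER_CUBIC)
    for x in range(x0-x0%10+10,x0+w,10):
        cv2.line(c,((x-x0)*s,0),((x-x0)*s,6 if x%50 else 16),(255,0,255),1)
        if x%20==0: cv2.putText(c,str(x),((x-x0)*s-10,28),0,.4,(255,0,255),1)
    for y in range(y0-y0%10+10,y0+h,10):
        cv2.line(c,(0,(y-y0)*s),(6,(y-y0)*s),(255,0,255),1); cv2.putText(c,str(y),(8,(y-y0)*s+4),0,.4,(255,0,255),1)
    cv2.imwrite(n,c)
crop(345,228,110,66,7,"pics/tray.png")
crop(175,225,120,95,6,"pics/cradle.png")
E
```

```text
(no output)
```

View pics/tray.png

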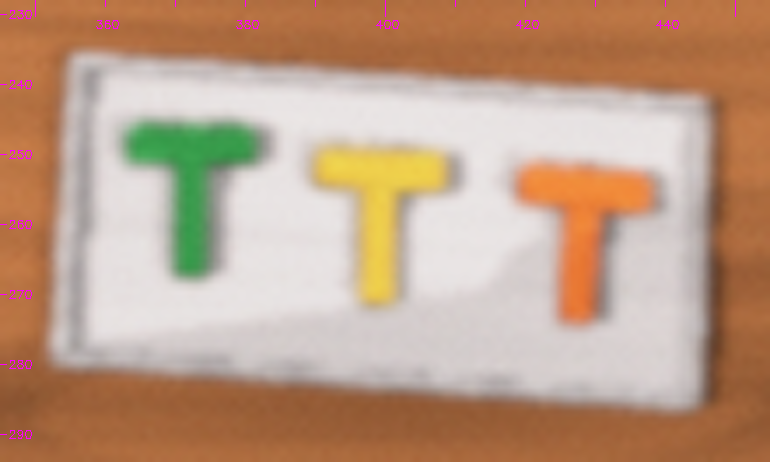

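View pics/cradle.png

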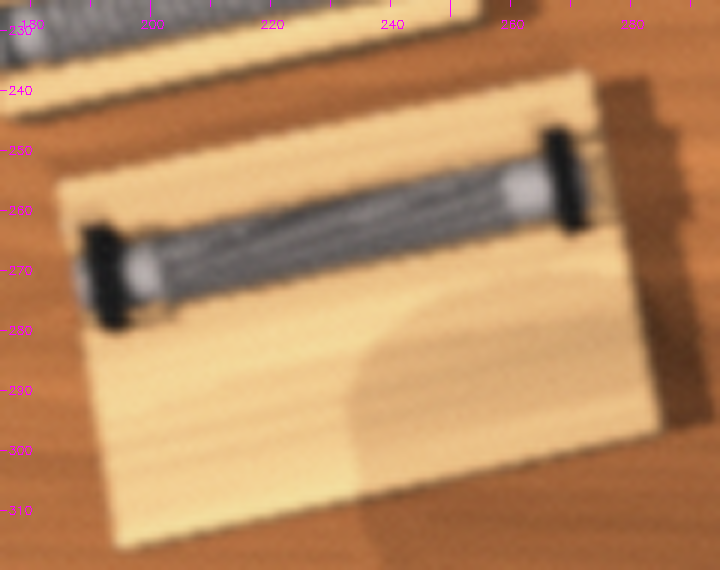

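```bash
cat > lib.py <<'E'
import numpy as np,cv2
from scipy.optimize import least_squares,minimize
def proj(f,P):
    c=np.atleast_2d(P)@f["R"].T+f["t"]
    return np.c_[f["fx"]*c[:,0]/c[:,2]+f["cx"],f["fy"]*c[:,1]/c[:,2]+f["cy"]]
def unproj(f,uv,z):
    uv=np.atleast_2d(uv).astype(float)
    d=np.c_[(uv[:,0]-f["cx"])/f["fx"],(uv[:,1]-f["cy"])/f["fy"],np.ones(len(uv))]@f["R"]
    C=-f["R"].T@f["t"]
    return C+d*((z-C[2])/d[:,2])[:,None]
def tf(p,P):
    P=np.atleast_2d(P).astype(float); c,s=np.cos(p[2]),np.sin(p[2])
    return np.c_[p[0]+c*P[:,0]-s*P[:,1],p[1]+s*P[:,0]+c*P[:,1],P[:,2]]
def fitrect(f,uv,corners,x0):
    return least_squares(lambda p:(proj(f,tf(p,corners))-uv).ravel(),x0)
E
cat > meas.py <<'E'
from rig import bot
from lib import *
fs=[bot.grab_frame("top") for _ in range(12)]; f=fs[0]; g=bot.grab_frame("scene")
im=np.mean([k["img"] for k in fs],0); print("noise",np.std([k["img"] for k in fs],0).mean())
def rect(w,h,z): return np.array([[w/2,h/2,z],[w/2,-h/2,z],[-w/2,-h/2,z],[-w/2,h/2,z]],float)
tr=np.array([[72,55],[712,97],[700,408],[50,362]])/7+[344.6,227.6]
cr=np.array([[60,185],[588,72],[660,432],[118,547]])/6+[174.6,224.6]
for n,uv,c in(("tray",tr,rect(110,226,14)),("cradle",cr,rect(150,220,30))):
    r=fitrect(f,uv,c,[*unproj(f,uv.mean(0),14)[0,:2],0]); print(n,r.x.round(3),"res px",r.fun.round(2))
    if n=="cradle": cp=r.x
    else: tp=r.x
S=8
def leaf(lo,hi,name,uv0):
    hsv=cv2.cvtColor(im.clip(0,255).astype(np.uint8),cv2.COLOR_BGR2HSV)
    m=cv2.inRange(hsv,(lo,110,90),(hi,255,255)).astype(float)/255
    x0,y0=int(uv0[0])-22,int(uv0[1])-24; m=m[y0:y0+48,x0:x0+44]
    T=np.array([[-23,6],[18,6],[18,23],[31.6,23],[31.6,-23],[18,-23],[18,-6],[-23,-6]],float)
    def cost(p):
        k=np.zeros((48*S,44*S),np.uint8)
        for z in(6,16):
            q=(proj(f,tf(p,np.c_[T,np.full(8,z)]))-[x0,y0]+.5)*S-.5
            cv2.fillPoly(k,[np.round(q*16).astype(np.int32)],255,shift=4)
        return np.abs(cv2.resize(k,(44,48),interpolation=cv2.INTER_AREA)/255.-m).sum()
    best=min((minimize(cost,[*(unproj(f,uv0,16)[0,:2]+d),tp[2]+a],method="Nelder-Mead",options=dict(initial_simplex=None,xatol=.02,fatol=.01,maxiter=400)) for d in([0,0],[-4,3],[4,-3]) for a in(-.05,.05)),key=lambda r:r.fun)
    print(name,best.x.round(3),"cost",round(best.fun,1),"mask",m.sum()); return best.x
L={n:leaf(lo,hi,n,np.array(u)) for n,lo,hi,u in(("green",45,90,(372.,258)),("yellow",20,35,(399.5,261)),("orange",5,19,(428.,264)))}
gray=im.mean(2).astype(np.float32)
per=np.arange(4.6,8.2,.2)
def spec(lines,name):
    A=0
    for P in lines:
        uv=proj(f,P).astype(np.float32); v=cv2.remap(gray,uv[:,:1],uv[:,1:],cv2.INTER_CUBIC).ravel()
        s=np.linalg.norm(P-P[0],axis=1); v=v-np.polyval(np.polyfit(s,v,3),s); w=np.hanning(len(v))
        A=A+np.array([abs((v*w*np.exp(2j*np.pi*s/q)).sum()) for q in per])
    print(name,dict(zip(per.round(1),(A/A.max()*100).round().astype(int))),"amp",A.max().round(1))
s=np.arange(-65,65.1,.5)
spec([tf(cp,np.c_[np.full(len(s),30+o),s,np.full(len(s),36+np.sqrt(225-o*o)-1)]) for o in np.arange(-11,6,2)],"cradle sp")
for n,a,b in(("rackA",(165,211),(248,197)),("rackB",(170,231),(252,216))):
    a,b=unproj(f,[a,b],50); c=(a+b)/2; d=(a-b)/np.linalg.norm(a-b); e=np.array([-d[1],d[0],0])
    spec([c+d*s[:,None]+e*o for o in range(-10,11,2)],n)
s=np.arange(-22,22.1,.5)
for n,p in L.items(): spec([tf(p,np.c_[np.full(len(s),x),s,np.full(len(s),16.)]) for x in np.arange(30.5,34,.5)],n)
np.save("poses.npy",dict(tray=tp,cradle=cp,**L),allow_pickle=True)
E
python3 meas.py
```

```text
noise 1.1843089734711867
tray [ 5.57842e+02 -1.86012e+02 -5.40000e-02] res px [-0.08 -0.23 -0.39  0.18  0.1   0.05  0.37  0.01]
cradle [5.11043e+02 2.15550e+02 2.28000e-01] res px [-0.54 -0.33  0.29 -0.06  0.3   0.06 -0.05  0.3 ]
green [ 5.62547e+02 -1.18977e+02 -4.00000e-03] cost 79.9 mask 124.0
yellow [ 5.55237e+02 -1.85688e+02 -4.00000e-03] cost 45.3 mask 168.0
orange [ 5.49070e+02 -2.55361e+02 -1.05000e-01] cost 277.4 mask 434.0
cradle sp {np.float64(4.6): np.int64(21), np.float64(4.8): np.int64(28), np.float64(5.0): np.int64(34), np.float64(5.2): np.int64(21), np.float64(5.4): np.int64(23), np.float64(5.6): np.int64(26), np.float64(5.8): np.int64(27), np.float64(6.0): np.int64(33), np.float64(6.2): np.int64(30), np.float64(6.4): np.int64(30), np.float64(6.6): np.int64(36), np.float64(6.8): np.int64(44), np.float64(7.0): np.int64(48), np.float64(7.2): np.int64(55), np.float64(7.4): np.int64(64), np.float64(7.6): np.int64(79), np.float64(7.8): np.int64(94), np.float64(8.0): np.int64(100)} amp 161.6
rackA {np.float64(4.6): np.int64(6), np.float64(4.8): np.int64(7), np.float64(5.0):
[... 2078 characters left out ...]
(7.4): np.int64(50), np.float64(7.6): np.int64(66), np.float64(7.8): np.int64(83), np.float64(8.0): np.int64(100)} amp 158.4
orange {np.float64(4.6): np.int64(13), np.float64(4.8): np.int64(12), np.float64(5.0): np.int64(13), np.float64(5.2): np.int64(20), np.float64(5.4): np.int64(30), np.float64(5.6): np.int64(42), np.float64(5.8): np.int64(55), np.float64(6.0): np.int64(67), np.float64(6.2): np.int64(77), np.float64(6.4): np.int64(82), np.float64(6.6): np.int64(83), np.float64(6.8): np.int64(80), np.float64(7.0): np.int64(72), np.float64(7.2): np.int64(63), np.float64(7.4): np.int64(55), np.float64(7.6): np.int64(57), np.float64(7.8): np.int64(73), np.float64(8.0): np.int64(100)} amp 71.2
```

The rack spindles show clear 6 mm and 7 mm peaks, so the cradled one should be 5 mm. The trials will have to confirm that. Next I'll tighten the leaf fit and pick yellow first: it's in the middle, and the open fingers only clear the tray walls there.

```bash
sed -i 's/^    m=cv2.inRange.*/    q=proj(f,tf(tp,rect(100,216,8))); ins=np.zeros(m0.shape,np.uint8); cv2.fillPoly(ins,[q.astype(np.int32)],1)\n    m=((hsv[...,1]>100)\&(hsv[...,2]>60)\&(ins>0)).astype(float)/; s/astype(float)\/$/astype(float)/; s/^    hsv=/    m0=gray0; hsv=/; s/^S=8/S=8; gray0=im.mean(2)/' meas.py
cat >> lib.py <<'E'
from scipy.spatial.transform import Rotation as Ro
def down(yaw): return (Ro.from_euler("z",yaw)*Ro.from_euler("x",np.pi)).as_rotvec()
def local(p,x,y,z): return tf(p,[x,y,z])[0]
E
cat > pick1.py <<'E'
exec(open("meas.py").read().replace("per=np.arange(4.6,8.2,.2)","per=np.arange(4.6,7.7,.4)"))
G,Y,O=L["green"],L["yellow"],L["orange"]
rel=lambda p:tf([0,0,-Y[2]],[p[0]-Y[0],p[1]-Y[1],0])[0].round(1)
gr,orr=rel(G),rel(O); print("neigh",gr,orr)
ok=62<gr[1]<73 and -73<orr[1]<-62 and abs(Y[2]-tp[2])<.12
dy=(gr[1]+orr[1])/2; print("dy",dy)
if ok:
    r=down(Y[2]); p=local(Y,-3,dy,26)
    t=bot.get_t(); bot.move_pose(p+[0,0,70],r); print("move",bot.get_t()-t,bot.get_tcp_pos().round(2))
    hit=bot.servo_line(p,vel=90,stop_force=6); print("hit",hit,bot.get_tcp_pos().round(2))
    if not hit:
        bot.clamp(25); print("w",bot.get_grip_width(),bot.get_finger_force(),bot.get_t())
        bot.servo_line(p+[0,0,95],vel=200); print("w",bot.get_grip_width(),bot.get_t(),bot.get_contact_force())
        cv2.imwrite("pics/p1.png",bot.grab_frame("top")["img"][200:350,300:500].repeat(4,0).repeat(4,1))
E
python3 pick1.py
```

```text
noise 1.1826638756971013
tray [ 5.57842e+02 -1.86012e+02 -5.40000e-02] res px [-0.08 -0.23 -0.39  0.18  0.1   0.05  0.37  0.01]
cradle [5.11043e+02 2.15550e+02 2.28000e-01] res px [-0.54 -0.33  0.29 -0.06  0.3   0.06 -0.05  0.3 ]
green [ 5.62487e+02 -1.16431e+02 -4.00000e-03] cost 95.5 mask 153.0
yellow [ 5.55255e+02 -1.85310e+02 -4.00000e-03] cost 56.8 mask 216.0
orange [ 5.49209e+02 -2.55418e+02 -9.90000e-02] cost 41.4 mask 220.0
cradle sp {np.float64(4.6): np.int64(32), np.float64(5.0): np.int64(56), np.float64(5.4): np.int64(35), np.float64(5.8): np.int64(57), np.float64(6.2): np.int64(60), np.float64(6.6): np.int64(53), np.float64(7.0): np.int64(92), np.float64(7.4): np.int64(100)} amp 92.4
rackA {np.float64(4.6): np.int64(6), np.float64(5.0): np.int64(11), np.float64(5.4): np.int64(13), np.float64(5.8): np.int64(76), np.float64(6.2): np.int64(100), np.float64(6.6): np.int64(22), np.float64(7.0): np.int64(31), np.float64(7.4): np.int64(32)} amp 436.1
rackB {np.float64(4.6): np.int64(2), np.float64(5.0): np.int64(1), np.float64(5.4): np.int64(3), np.float64(5.8): np.int64(3), np.
[... 480 characters left out ...]
4): np.int64(19), np.float64(5.8): np.int64(47), np.float64(6.2): np.int64(72), np.float64(6.6): np.int64(66), np.float64(7.0): np.int64(40), np.float64(7.4): np.int64(100)} amp 50.8
orange {np.float64(4.6): np.int64(29), np.float64(5.0): np.int64(33), np.float64(5.4): np.int64(43), np.float64(5.8): np.int64(63), np.float64(6.2): np.int64(88), np.float64(6.6): np.int64(100), np.float64(7.0): np.int64(90), np.float64(7.4): np.int64(67)} amp 53.2
neigh [ 6.9 68.9  0. ] [ -5.8 -70.1   0. ]
dy -0.5999999999999943
move 1.9083 [ 552.08 -187.02   96.18]
hit False [ 552.61 -185.98   26.47]
w 11.504606396470924 24.99235600233078 5.4583
w 11.580139595919242 6.0833 [-0.00918751 -0.30197891 -0.10765068]
```

```bash
cat >> lib.py <<'E'
D=np.load("poses.npy",allow_pickle=True).item(); C=D["cradle"]
def inC(P): return tf([0,0,-C[2]],np.array(P)-[C[0],C[1],0])[0]
def goto_land(bot,y=0,x0=-34,ztop=95):
    bot.move_pose(local(C,x0,y,ztop),down(C[2]))
    bot.servo_line(local(C,x0,y,56),vel=120)
    h=bot.servo_line(local(C,x0,y,49),vel=15,stop_force=2.5); z=bot.get_tcp_pos()[2]
    print("land hit",h,"z",z.round(2),bot.get_contact_force().round(1)); return z
def probe(bot,y,z,x0=-25,xmax=-14,F=4,vel=22):
    bot.servo_line(local(C,x0,y,z),vel=60)
    h=bot.servo_line(local(C,xmax,y,z),vel=vel,stop_force=F)
    p=inC(bot.get_tcp_pos()); f=tf([0,0,-C[2]],bot.get_contact_force())[0]
    print("y",round(y,2),h,"tcp",p.round(2),"F",f.round(1),"t",round(bot.get_t(),2)); return p[0]
E
python3 - <<'E'
from rig import bot
from lib import *
bot.servo_line(bot.get_tcp_pos()+[0,0,5],vel=100)
z=goto_land(bot)
print(bot.get_t(),inC(bot.get_tcp_pos()))
zz=z+.3
X=[probe(bot,y,zz,x0=-34 if y==0 else -25) for y in (0,1.2,2.4)]
E
```

```text
land hit True z 51.74 [0.4 0.3 2.4]
8.725 [-3.35735319e+01  6.15060355e-03  5.17408493e+01]
y 0 True tcp [-18.46   0.62  51.73] F [0.9 2.8 1.7] t 9.67
y 1.2 True tcp [-17.05   1.47  51.76] F [0.8 1.2 1.6] t 10.32
y 2.4 True tcp [-16.38   2.18  51.73] F [-1.  -1.   3.7] t 11.03
```

```bash
python3 - <<'E'
from rig import bot
from lib import *
for y in (-1,2.0,4.5): probe(bot,y,52.0,xmax=-10,F=4.5,vel=18)
E
```

```text
y -1 True tcp [-18.62  -1.35  51.74] F [ 1.7 -1.9  3.1] t 11.81
y 2.0 True tcp [-16.35   1.9   51.72] F [-2.5  0.4  5. ] t 12.62
y 4.5 True tcp [-19.45   4.4   51.72] F [-1.3  0.2  4.8] t 13.38
```

Yellow stops at −19.45 mm at y=4.5 and goes in to −16.35 mm at y≈2, which is 3.1 mm deeper, so it meshes. The 5 mm spacing also agrees with the picture. Next is the proving press.

```bash
python3 - <<'E'
from rig import bot
from lib import *
fc=lambda:tf([0,0,-C[2]],bot.get_contact_force())[0].round(1)
bot.servo_line(local(C,-20.5,1.95,52.2),vel=40); bot.hold(.15); b=fc(); print("base",b,inC(bot.get_tcp_pos()).round(2))
bot.servo_line(local(C,-16.8,1.95,52.2),vel=15,stop_force=9)
x=-16.8
for i in range(14):
    bot.hold(.06); f=fc()-b; print(round(x,2),f.round(1),inC(bot.get_tcp_pos()).round(2))
    if -f[0]>7.3: break
    x+=min(.3,max(.05,(8+f[0])*.05)); bot.servo_line(local(C,x,1.95,52.2),vel=20,stop_force=6)
bot.hold(.5); print((fc()-b).round(1),inC(bot.get_tcp_pos()).round(2),bot.get_moment().round(2),bot.get_grip_width(),bot.get_t())
E
```

```text
base [ 0.6  1.1 -0.2] [-20.47   1.88  52.15]
-16.8 [ 0.2 -1.7 -0.3] [-16.76   1.98  52.18]
-16.5 [-1.3 -0.4  0.1] [-16.51   1.94  52.2 ]
-16.2 [-2.6 -1.2  0.5] [-16.38   1.97  52.14]
-15.93 [-5.8 -1.5  2.2] [-16.24   1.92  52.1 ]
-15.82 [-5.9 -2.   1.2] [-16.24   1.93  52.07]
-15.72 [-7.6 -1.1  1.6] [-16.21   1.92  52.05]
[-6.3 -1.2  2.5] [-16.21   1.97  52.05] [-0.32  1.45  0.01] 11.577410952732675 16.2833
```

```bash
python3 - <<'E'
from rig import bot
from lib import *
fc=lambda:tf([0,0,-C[2]],bot.get_contact_force())[0]
b=np.array([.6,1.1,-.2])
bot.servo_line(local(C,-15.65,1.95,51.85),vel=10,stop_force=6)
for i in range(6): bot.hold(.2); print((fc()-b).round(1),inC(bot.get_tcp_pos()).round(2))
E
```

```text
[-9.1 -1.2  5.3] [-16.24   1.94  51.8 ]
[-8.1 -1.7  5.8] [-16.22   1.91  51.81]
[-7.7 -1.3  5.1] [-16.24   1.94  51.81]
[-8.9 -1.4  5.3] [-16.23   1.96  51.82]
[-8.5 -0.7  6.5] [-16.23   1.94  51.81]
[-7.9 -2.   4.8] [-16.21   1.92  51.82]
```

```bash
python3 - <<'E'
from rig import bot
from lib import *
bot.let_go(); print(bot.get_grip_width(),bot.get_contact_force().round(1))
bot.servo_line(local(C,-16.2,1.95,150),vel=120)
bot.servo_line(local(C,-130,-160,190),vel=200); bot.hold(.3)
im=bot.grab_frame("top")["img"]
cv2.imwrite("pics/end.png",np.hstack([cv2.resize(im[225:325,175:295],None,fx=4,fy=4,interpolation=2),cv2.resize(im[225:325,350:450],None,fx=3.2,fy=4,interpolation=2)]))
print(bot.get_t())
E
```

```text
94.28530072011792 [0.5 0.4 0.1]
21.5167
```

View pics/end.png

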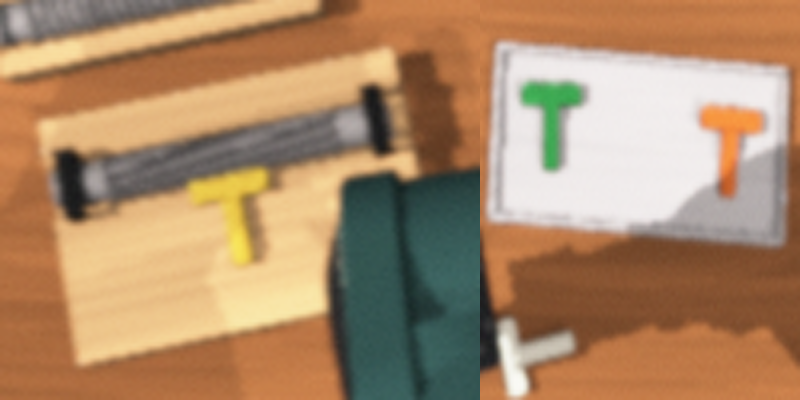

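The crop shows the yellow leaf meshed square against the thread near its middle, at about crop pixel (230,190). Green (552,120) and orange (730,145) lie flat in the tray, untouched, so I'm handing in.

```bash
python3 -c "
from rig import bot
print(bot.close_job())"
```

```text
the job is handed in; nothing more can be done
None
```

The spindle's pitch is 5 mm: the yellow leaf seated 3.1 mm past the crests, was pressed home at about 8 N and left meshed square near the middle of the thread; with yellow fitting first, green and orange were not tried and stayed flat in the tray, so the 5 mm figure comes from camera images showing 6 and 7 mm in the rack, plus the spacing of the touches; handed in at about 21.5 s, verdict not shown.

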